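# Snap the end cap onto a hub axle

## Robot

A 6-joint arm with a two-finger parallel gripper is mounted at the origin on the work surface. World frame = base frame: x ahead of the robot, y to its left, z up, the work surface at z = 0. Lengths are in m, angles in rad, forces in N, time in s.
With the tool pointing down it reaches from about 0.25 to 0.725 m from the base axis. Payload 4 kg.
Tool frame: the origin (TCP) lies at the centre of the arm's flange, where the gripper is bolted on; the fingertips stand 173 mm ahead of it and the grasp point (between the pads) lies 155 mm ahead of it; x points along the fingers, z is the direction in which the jaws open and shut, and the axes are right-handed (so a half turn about x gives the same grasp; the last joint's range is limited). The gripper opens to 85 mm and grips with 20 to 120 N. Pads are 22 mm wide; open, the fingers measure 114 mm over their backs; the gripper's body (76 mm by 85 mm) begins 54 mm behind the grasp point. The pads swing forward as they close: fully open they stand 13 mm farther back than shut.
Start: joints at [1.143, 0.241, 0.005, 1.335, 0, 1.571], TCP at [0.207, 0.455, 0.405] pointing down, gripper open.
Joint ranges: [-2.72, 2.72], [-1.05, 1.87], [-1.09, 1.28], [-1.99, 2.15], [-1.42, 1.44], [-3.14, 3.14]. Speed limits (rad/s): [2.79, 2.79, 3.14, 3.14, 3.14, 3.14].

## Interface

Orientations are given as a unit quaternion [x, y, z, w].
In Python, from workcell import bot gives the robot as it stands.
- The arm moves only by the tool arm_command, never from a script. Its argument "moves" is one flat list of numbers, 7 for each row, row after row: the shift along the tool's x, y, z in m, then the turn, a rotation vector about the tool's x, y, z in rad, then the closure, from -1 (fully open) to 1 (shut). A call has 1 to 20 rows; each row shifts and turns the pose as measured when the row begins, along the tool's axes as they then stand; what a row does not reach is not made up. A row lasts 1/12 s, in which the tool goes at most 41.7 mm and 7.16 degrees, less where a joint would pass 70% of its speed; a pose out of reach is approached as far as the arm can. A call with a gripper value outside its range is refused whole. The fingers move at their own pace and stop on an object; the grip force is fixed at half the most. Time passes only in rows, so rows that do not move let the fingers close. It gives the time, the measured TCP pose, the force and the opening at its end, in the units of the state.
- bot.get_obs(): the state, without advancing time (a new reading comes with each control period).
- bot.camera(name): name is "scene" or "top"; returns the picture (420x560x3 uint8, red, green, blue); there is no depth.
- bot.get_calibration(name): a dict with "mtx" (3x3 intrinsics, pixels), "dist" ([k1, k2, p1, p2, k3] as OpenCV has them; the pictures are not rectified), "world_from_camera" (4x4, takes a point from camera to world coordinates). Camera axes: x right, y up, looking along -z (the intrinsics and any distortion apply to the point x, -y, -z); pixel columns grow to the right and rows downward; lengths in m; the calibration is good to about 2 mm. A picture is of the moment at which its call begins. get_calibration takes no time and is no camera call.
- bot.job_done(): hands the job in, once; it reports no verdict.
The state is a dict: "clock": time; "joint_pos": joint angles; "joint_vel": joint speeds; "tau": joint torques, N m; "eef_pos": TCP position; "tool_rot": TCP orientation; "ft_force": force on the tool from outside, world axes, zero at the start; "ft_torque": the same for the moment, N m; "grip_width": finger opening in m.
Only numpy, scipy, OpenCV 4.12 (cv2) and the standard library are available. Lean on these libraries where they do the work, as an engineer would, in place of code of your own. Each camera call takes 0.05 s, during which the arm holds its last target.

## Task

Fit the red end cap to the bicycle hub that stands clamped in the vise: take it from the blue tray, set it open end down over the axle end, and press it straight down until it clicks over the retaining ring; the push drops at the click, but keep pressing until the cap sits fully home against the bearing. Finish while still holding it down there with a steady push of about 10 N, never leaning on it with more than 60 N, and leave the other parts and tools where they lie.

Things in the scene. Friction and masses are not known exactly. Their poses are not given: they have to be found in the camera images.
- cap_red: Red end cap, a round cup 31 mm across, 22 mm tall, about 30 g, standing open end down in the tray. Origin: centre of its underside (the open end); z up its axis. Bore: 22 mm wide at the mouth, narrowing over 2 mm to an 18 mm lip; above the lip, from 4 mm up, it is 22 mm wide, closed at 19 mm. Grip it across its sides, in any direction.
- axle_seat (a point): Point on the axle's axis at the top face of the upper bearing (steel disc 28 mm across, 6 mm above the 38 mm wide end of the hub shell), 198 mm above the bench; z up the axle. The cap is home when its underside lies on this face, so with its origin at this point. The hub's spoke flange, 58 mm across, lies 15 mm lower.
- axle_end (a point): Centre of the axle's end face, 15 mm above axle_seat. The axle end is 16 mm across, with a lead-in cone (10 mm across at the tip, 5.5 mm long). Around it, 6.5 mm above axle_seat, a sprung brass retaining ring stands out to 21 mm across. A cap laid on loosely rests on the ring with its underside about 7 mm above axle_seat.
- bearing: Upper bearing with blue seal, fixed in the hub, on which the cap bottoms hard. Origin: centre of its underside, 6 mm below axle_seat. Pushing the cap over the retaining ring takes about 8 to 10 N, most at 6 mm above axle_seat; the push then drops (the click) to nothing at 3 to 4 mm, and from there the ring draws the cap down with up to 8 N.
- vise: Blue bench vise bolted to the bench, with aluminium soft jaws, its top at 110 mm; it holds the black hub upright (axle end 213 mm above the bench), and does not move. Origin: on the bench under the hub's axis; x along the vise's screw, pointing away from its handle (about 300 mm long: from -170 mm, the handle, to +128 mm); jaws 104 mm wide along y.
- tray: Shallow blue tray with a grey liner, fixed to the bench, 150 mm along its x, 300 mm along its y, with walls 4 mm thick and 14 mm tall and the floor 4 mm above the bench. Origin: centre of its underside. The three end caps stand in it in a row along its y, about 85 mm apart, in any order.
- cap_black: Black end cap, 31 mm across, 22 mm tall, in the tray; to be left alone. Origin: centre of its underside.
- cap_silver: Silver end cap, 36 mm across, 16 mm tall, in the tray; to be left alone. Origin: centre of its underside.
- sprockets: Two steel sprockets stacked flat, 92 mm across, 9 mm tall, on the bench; to be left alone. Origin: centre of the underside.
- grease: Grease jar, 64 mm across, 65 mm tall; to be left alone. Origin: centre of its underside.
- crank: Silver crank arm lying flat, 200 mm long along its x, 34 mm wide, 22 mm tall; to be left alone. Origin: centre of its underside.
- wrench: Steel wrench lying on the bench, 190 mm long along its x, 8 mm tall; to be left alone. Origin: underside of its middle.
- mallet: Rubber mallet lying on the bench, 260 mm long along its x, 26 mm tall; to be left alone. Origin: underside of its middle.

How it is judged:
By the outcome, as a careful person would: the job done as asked, in the order asked, and still so for the second after the job is handed in, while the arm keeps its last pose, push and grip.
It also fails if it takes over 58 s, if anything falls off the work surface, if the arm or the gripper's body presses on something with over 40 N, if the wrist force passes 120 N, or if a joint passes its speed limit or range.

## Working session

There is one attempt and no reset: what is moved stays moved. The work goes in short steps, Python scripts to look and compute and a tool call to move; the robot and the scene stay as the last step left them, time stands still between calls to the robot, and variables do not carry over. Pictures are saved under pics/ and viewed, and the job is handed in when it is done.

Besides the shell and the picture viewer there is one more tool, called after "Request:" by a JSON object that holds its "name" and its "arguments". arm_command: Moves the arm, as the interface text tells. Its arguments: {"type":"object","properties":{"moves":{"type":"array"}},"required":["moves"]}

```bash
mkdir -p pics; python3 - <<'E'
from workcell import bot
import cv2,numpy as np
o=bot.get_obs();print({k:np.round(v,4).tolist() for k,v in o.items()})
for n in("scene","top"):
    im=bot.camera(n);cv2.imwrite(f"pics/{n}0.png",im[:,:,::-1])
    c=bot.get_calibration(n);print(n,{k:np.round(v,4).tolist() for k,v in c.items()})
E
```

```text
{'clock': 0.0, 'joint_pos': [1.143, 0.2414, 0.0037, 1.3352, 0.0, 1.5708], 'joint_vel': [0.001, -0.0001, -0.0019, -0.0004, 0.0006, 0.0012], 'tau': [-0.0009, -37.2318, 25.2409, 0.017, -0.0001, -0.0], 'eef_pos': [0.2073, 0.4547, 0.4038], 'tool_rot': [-0.3829, 0.5954, 0.3821, 0.5941], 'ft_force': [-0.4652, 0.1707, 0.1496], 'ft_torque': [-0.0101, -0.0477, -0.015], 'grip_width': 0.0855}
scene {'mtx': [[531.398, 0.0, 277.2711], [0.0, 531.398, 214.6246], [0.0, 0.0, 1.0]], 'dist': [0.0131, 0.0, 0.0, 0.0, 0.0], 'world_from_camera': [[-0.7304, -0.5368, 0.4222, 1.3849], [0.6829, -0.5839, 0.439, 0.8255], [0.0109, 0.609, 0.7931, 1.6288], [0.0, 0.0, 0.0, 1.0]]}
top {'mtx': [[393.7654, 0.0, 276.1607], [0.0, 393.7654, 207.8417], [0.0, 0.0, 1.0]], 'dist': [-0.0305, 0.0, 0.0, 0.0, 0.0], 'world_from_camera': [[-0.027, 0.9914, -0.1282, 0.458], [-0.9996, -0.026, 0.0095, 0.0003], [0.0061, 0.1284, 0.9917, 1.2399], [0.0, 0.0, 0.0, 1.0]]}
```

View pics/scene0.png

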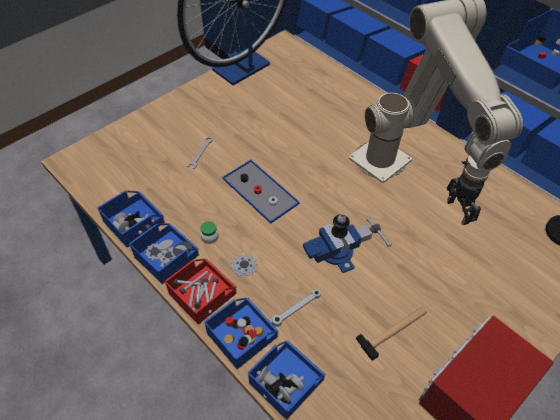

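View pics/top0.png

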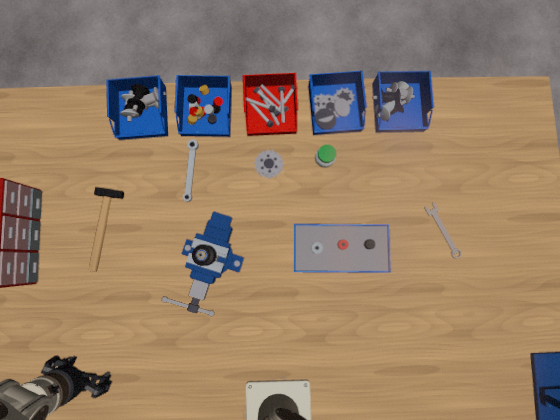

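The scene view shows the red cap near (257,189), between the black and silver caps, with the hub at (341,220). In the top view the red cap is at (343,244) and the axle near (205,254). I'll enlarge crops of both.

```bash
python3 - <<'E'
import cv2,numpy as np
s=cv2.imread("pics/scene0.png");t=cv2.imread("pics/top0.png")
def crop(im,x,y,w,h,f): return cv2.resize(im[y:y+h,x:x+w],None,fx=f,fy=f,interpolation=cv2.INTER_CUBIC)
a=crop(s,235,170,50,40,8);b=crop(s,316,205,50,40,8);c=crop(t,320,225,50,40,8);d=crop(t,180,235,50,40,8)
cv2.imwrite("pics/crops0.png",np.vstack([np.hstack([a,b]),np.hstack([c,d])])[:600*2])
cv2.imwrite("pics/cr1.png",np.hstack([a,b]));cv2.imwrite("pics/cr2.png",np.hstack([c,d]))
E
```

```text
(no output)
```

View pics/cr1.png

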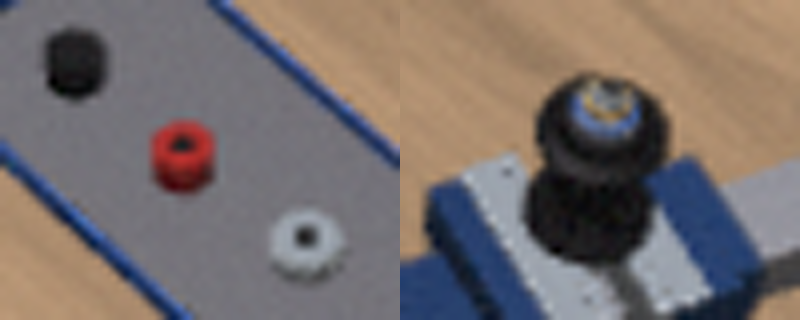

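View pics/cr2.png

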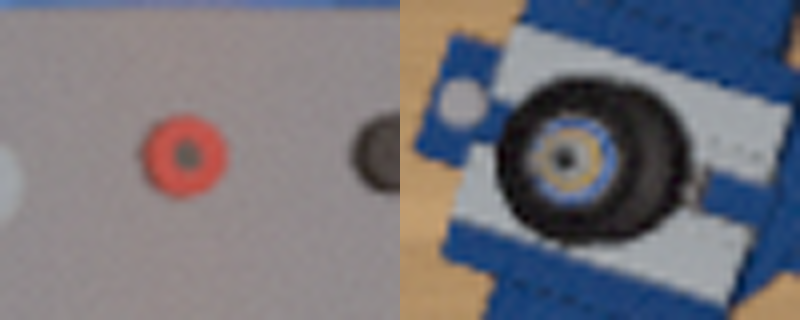

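The red cap's top centre is at crop (185,156) in the top view and (183,143) in the scene view. The axle tip is at (565,158) and (605,100), and the blue seal centre at (574,160) and (606,108).

```bash
cat > h.py <<'E'
import cv2,numpy as np
from workcell import bot
from scipy.spatial.transform import Rotation as R
def ray(n,px):
    c=bot.get_calibration(n);T=np.array(c["world_from_camera"])
    u=cv2.undistortPoints(np.array([[px]],float),np.array(c["mtx"]),np.array(c["dist"]))[0,0]
    return T[:3,3],T[:3,:3]@np.array([u[0],-u[1],-1])
def onz(n,px,z):
    o,d=ray(n,px);return o+d*(z-o[2])/d[2]
def proj(n,P):
    c=bot.get_calibration(n);T=np.array(c["world_from_camera"])
    p=(np.atleast_2d(P)-T[:3,3])@T[:3,:3]*[1,-1,-1]
    return cv2.projectPoints(p,np.zeros(3),np.zeros(3),np.array(c["mtx"]),np.array(c["dist"]))[0][:,0]
def tri(a,b):
    o1,d1=ray("scene",a);o2,d2=ray("top",b)
    s=np.linalg.lstsq(np.c_[d1,-d2],o2-o1,rcond=None)[0]
    p,q=o1+s[0]*d1,o2+s[1]*d2
    return (p+q)/2,np.linalg.norm(p-q)
def cp(x0,y0,u,v,f=8): return [x0+(u+.5)/f-.5,y0+(v+.5)/f-.5]
E
python3 - <<'E'
from h import *
for nm,a,b,z in [("cap",cp(235,170,183,143),cp(320,225,186,156),.026),("tip",cp(316,205,205,100),cp(180,235,165,158),.213),("seal",cp(316,205,206,109),cp(180,235,174,160),.198)]:
    print(nm,onz("scene",a,z).round(4),onz("top",b,z).round(4),tri(a,b))
s=[[322,205],[0,0]]
# tray corners in top
for p in [(293,225),(389,224),(391,272),(295,273)]: print(onz("top",p,.014).round(4))
for p in [(317.5,248),(370,244)]: print(onz("top",p,.024).round(4))
o=bot.get_obs();print(R.from_quat(o["tool_rot"]).as_matrix().round(3))
E
```

```text
cap [ 0.4968 -0.2138  0.026 ] [ 0.4971 -0.2133  0.026 ] (array([ 0.49714394, -0.21327481,  0.02668139]), np.float64(0.0001211733286518276))
tip [0.4805 0.1945 0.213 ] [0.4745 0.1906 0.213 ] (array([0.47509837, 0.19151938, 0.20540307]), np.float64(0.001352111845985176))
seal [0.4741 0.1913 0.198 ] [0.474  0.1904 0.198 ] (array([0.47383685, 0.19078505, 0.19724019]), np.float64(0.0005804718938913487))
[ 0.5611 -0.0625  0.014 ]
[ 0.5561 -0.3638  0.014 ]
[ 0.4073 -0.3607  0.014 ]
[ 0.4128 -0.0639  0.014 ]
[ 0.4873 -0.1351  0.024 ]
[ 0.495  -0.2979  0.024 ]
[[-0.001 -0.91   0.415]
 [-0.002  0.415  0.91 ]
 [-1.    -0.    -0.002]]
```

Both cameras agree on the cap at (0.497, -0.213). The height triangulates to 26.7 mm against the 26 mm it must be. The axle is at about (0.474, 0.190), with the seal at 197 mm against 198. The scene-view axle tip reading was off because I picked the wrong spot, so I'll refine that later. Next I work out the transfer.

```bash
cat >> h.py <<'E'
def plan(target,th_end,n):
    o=bot.get_obs();M=R.from_quat(o["tool_rot"]).as_matrix()
    th=np.arctan2(M[1,2],M[0,2]);d=(np.array(target)-o["eef_pos"])/n
    w=(th-np.radians(th_end))/n
    print("th",np.degrees(th),"turn/row",w)
    for k in range(n):
        t=th-w*k;y=np.array([-np.sin(t),np.cos(t)]);z=np.array([np.cos(t),np.sin(t)])
        print(np.round([-d[2],y@d[:2],z@d[:2]],4))
E
python3 -c "
from h import *
plan([.497,-.2135,.30],-23,20)"
```

```text
th 65.48922364430229 turn/row 0.07722141525633452
[ 0.0052 -0.027  -0.0244]
[ 0.0052 -0.0288 -0.0222]
[ 0.0052 -0.0305 -0.0199]
[ 0.0052 -0.0319 -0.0175]
[ 0.0052 -0.0332 -0.015 ]
[ 0.0052 -0.0342 -0.0124]
[ 0.0052 -0.0351 -0.0097]
[ 0.0052 -0.0357 -0.007 ]
[ 0.0052 -0.0362 -0.0042]
[ 0.0052 -0.0364 -0.0014]
[ 0.0052 -0.0364  0.0014]
[ 0.0052 -0.0362  0.0042]
[ 0.0052 -0.0357  0.007 ]
[ 0.0052 -0.0351  0.0097]
[ 0.0052 -0.0342  0.0124]
[ 0.0052 -0.0332  0.015 ]
[ 0.0052 -0.0319  0.0175]
[ 0.0052 -0.0305  0.0199]
[ 0.0052 -0.0289  0.0222]
[ 0.0052 -0.0271  0.0244]
```

Request:
{"name": "arm_command", "arguments": {"moves": [0, -0.027, -0.024, 0.077, 0, 0, -0.2, 0, -0.029, -0.022, 0.077, 0, 0, -0.2, 0, -0.03, -0.02, 0.077, 0, 0, -0.2, 0, -0.032, -0.0175, 0.077, 0, 0, -0.2, 0, -0.033, -0.015, 0.077, 0, 0, -0.2, 0, -0.034, -0.0125, 0.077, 0, 0, -0.2, 0, -0.035, -0.01, 0.077, 0, 0, -0.2, 0, -0.036, -0.007, 0.077, 0, 0, -0.2, 0, -0.036, -0.004, 0.077, 0, 0, -0.2, 0, -0.036, -0.0015, 0.077, 0, 0, -0.2, 0.01, -0.036, 0.0015, 0.077, 0, 0, -0.2, 0.01, -0.036, 0.004, 0.077, 0, 0, -0.2, 0.01, -0.036, 0.007, 0.077, 0, 0, -0.2, 0.01, -0.035, 0.01, 0.077, 0, 0, -0.2, 0.01, -0.034, 0.0125, 0.077, 0, 0, -0.2, 0.01, -0.033, 0.015, 0.077, 0, 0, -0.2, 0.01, -0.032, 0.0175, 0.077, 0, 0, -0.2, 0.01, -0.03, 0.02, 0.077, 0, 0, -0.2, 0.01, -0.029, 0.022, 0.077, 0, 0, -0.2, 0.01, -0.027, 0.024, 0.077, 0, 0, -0.2]}}

```text
clock: 1.77
eef_pos: [0.4836, -0.2449, 0.2958]
tool_rot: [0.16, 0.689, -0.162, 0.688]
ft_force: [1.0, 0.4, 0.6]
grip_width: 0.0512
```

```bash
python3 -c "
from h import *
plan([.497,-.2135,.26],-23,5)
M=R.from_quat(bot.get_obs()['tool_rot']).as_matrix();print(M.round(4))
print(bot.get_obs()['joint_pos'])"
```

```text
th -26.32134825385233 turn/row -0.011593692527017519
[ 0.0072  0.0068 -0.0004]
[ 0.0072  0.0068 -0.0003]
[ 0.0072  0.0068 -0.0002]
[ 0.0072  0.0068 -0.0001]
[ 0.0072  0.0068 -0.0001]
[[-0.0022  0.4434  0.8963]
 [-0.0019  0.8963 -0.4434]
 [-1.     -0.0027 -0.0011]]
[-0.46815436  0.39360615 -0.07302232  1.10528775 -0.00268677  1.56203613]
```

Request:
{"name": "arm_command", "arguments": {"moves": [0.012, 0.0115, 0, 0, 0, 0, -0.2, 0.012, 0.0115, 0, 0, 0, 0, -0.2, 0.012, 0.011, 0, 0, 0, 0, -0.2, 0, 0, 0, 0, 0, 0, -0.2]}}

```text
clock: 2.1
eef_pos: [0.4997, -0.2242, 0.2528]
tool_rot: [0.166, 0.689, -0.169, 0.685]
ft_force: [-0.6, 0.3, 0.1]
grip_width: 0.0512
```

```bash
python3 - <<'E'
from h import *
plan([.497,-.2135,.178],np.degrees(-.46),1)
for n,b in(("scene",(222,130,70,80)),("top",(310,205,70,80))):
    im=bot.camera(n)[:,:,::-1];x,y,w,h=b
    cv2.imwrite(f"pics/{n}1.png",cv2.resize(im[y:y+h,x:x+w],None,fx=7,fy=7,interpolation=2))
M=R.from_quat(bot.get_obs()['tool_rot']).as_matrix();p=bot.get_obs()['eef_pos'];print((p+M[:,0]*.155),M[:,0])
E
```

```text
th -27.376323273719777 turn/row -0.017806978216762914
[ 0.0748  0.0083 -0.0073]
[ 0.49932146 -0.22585663  0.10009613] [-0.00366044 -0.00500806 -0.99998076]
```

View pics/scene1.png

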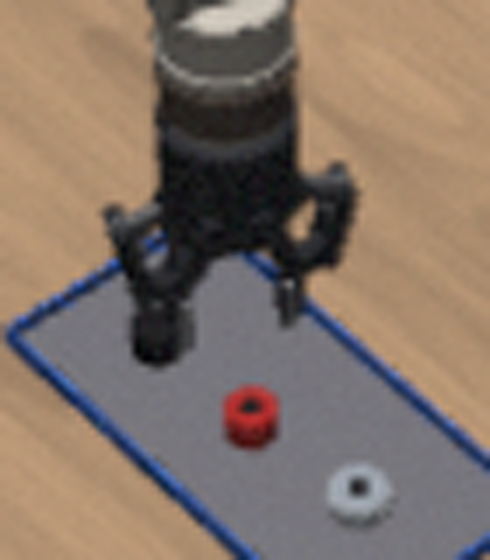

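View pics/top1.png

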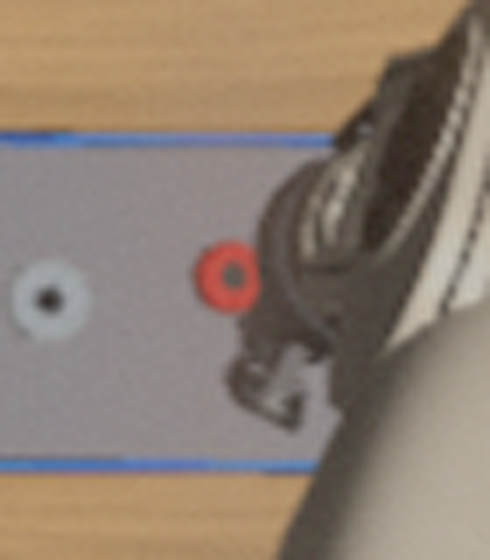

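The gripper stands above and about 12 mm short of the red cap, which is still clear in both pictures. I'll correct the offset and the small tilt, then go down.

```bash
cat >> h.py <<'E'
def fix(target,th=None,dist=.155):
    """target = world position of the grasp point, tool straight down: single-row tool-frame shift and turn"""
    o=bot.get_obs();M=R.from_quat(o["tool_rot"]).as_matrix();p=np.array(o["eef_pos"])
    if th is None: th=np.arctan2(M[1,2],M[0,2])
    x=np.array([0,0,-1.]);z=np.array([np.cos(th),np.sin(th),0]);D=np.c_[x,np.cross(z,x),z]
    print("shift",(M.T@(np.array(target)-x*dist-p)).round(4),"turn",R.from_matrix(M.T@D).as_rotvec().round(4),"grasp at",(p+M[:,0]*dist).round(4),"F",np.round(o["ft_force"],2),"t",o["clock"])
E
python3 -c "
from h import *
fix([.497,-.2135,.07],-.46)"
```

```text
shift [ 0.03    0.0091 -0.0079] turn [-0.018  -0.001   0.0061] grasp at [ 0.4993 -0.2259  0.1001] F [-0.48 -0.21 -0.61] t 2.2
```

Request:
{"name": "arm_command", "arguments": {"moves": [0.015, 0.005, -0.004, -0.01, 0, 0.006, -0.2, 0.01, 0.004, -0.004, -0.008, 0, 0, -0.2, 0.005, 0, 0, 0, 0, 0, -0.2, 0, 0, 0, 0, 0, 0, -0.2]}}

```text
clock: 2.53
eef_pos: [0.4976, -0.2147, 0.2286]
tool_rot: [0.16, 0.686, -0.162, 0.691]
ft_force: [0.4, 0.7, 0.4]
grip_width: 0.0513
```

```bash
python3 -c "
from h import *
fix([.497,-.2135,.023],-.46)"
```

```text
shift [ 0.0506  0.0009 -0.0014] turn [0.0006 0.0063 0.0008] grasp at [ 0.4984 -0.2153  0.0736] F [0.4  0.66 0.37] t 2.5333
```

Request:
{"name": "arm_command", "arguments": {"moves": [0.015, 0.001, -0.001, 0, 0.004, 0, -0.2, 0.015, 0, 0, 0, 0, 0, -0.2, 0.01, 0, 0, 0, 0, 0, -0.2, 0.005, 0, 0, 0, 0, 0, -0.2, 0, 0, 0, 0, 0, 0, -0.2]}}

```text
clock: 2.95
eef_pos: [0.4996, -0.216, 0.1879]
tool_rot: [0.16, 0.684, -0.163, 0.693]
ft_force: [-0.4, 0.6, 0.2]
grip_width: 0.0513
```

```bash
python3 -c "
from h import *
fix([.497,-.2135,.023],-.46)
fix([.497,-.2135,.023],-.46)"
```

```text
shift [ 0.0099  0.0011 -0.0036] turn [-0.0007  0.0131  0.0013] grasp at [ 0.5013 -0.217   0.0329] F [-0.38  0.64  0.17] t 2.95
shift [ 0.0099  0.0011 -0.0036] turn [-0.0007  0.0131  0.0013] grasp at [ 0.5013 -0.217   0.0329] F [-0.38  0.64  0.17] t 2.95
```

Request:
{"name": "arm_command", "arguments": {"moves": [0.002, 0.001, -0.003, 0, 0.013, 0.001, -0.2, 0.001, 0, 0, 0, 0.003, 0, -0.2, 0, 0, 0, 0, 0, 0, -0.2]}}

```text
clock: 3.2
eef_pos: [0.4978, -0.2142, 0.1863]
tool_rot: [0.162, 0.689, -0.162, 0.688]
ft_force: [0.3, -0.2, -0.1]
grip_width: 0.0512
```

```bash
python3 - <<'E'
from h import *
fix([.497,-.2135,.023],-.46)
for n,b in(("scene",(222,130,70,80)),("top",(310,205,70,80))):
    im=bot.camera(n)[:,:,::-1];x,y,w,h=b
    cv2.imwrite(f"pics/{n}2.png",cv2.resize(im[y:y+h,x:x+w],None,fx=7,fy=7,interpolation=2))
E
python3 -c "
from h import *
fix([.497,-.2135,.023],-.46)"
```

```text
shift [ 0.0083  0.0003 -0.0011] turn [-0.0013 -0.0022  0.0002] grasp at [ 0.4975 -0.2141  0.0313] F [ 0.35 -0.19 -0.13] t 3.2
shift [ 0.0084  0.0002 -0.0011] turn [-0.0012 -0.0019  0.0002] grasp at [ 0.4976 -0.2141  0.0314] F [ 0.02 -0.44  0.16] t 3.3
```

View pics/scene2.png

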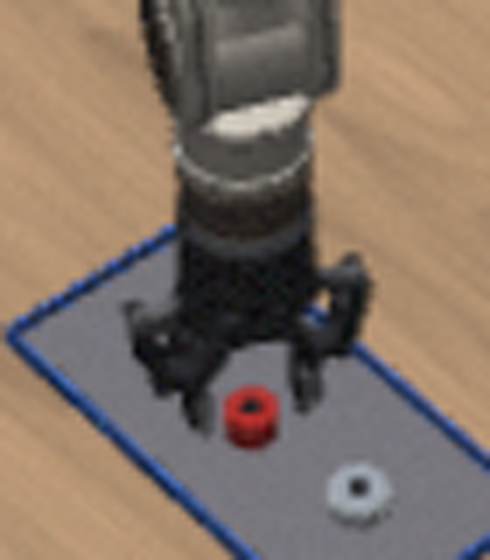

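The red cap stands between the two fingertips and is untouched. I'll go down the last 8 mm and close.

Request:
{"name": "arm_command", "arguments": {"moves": [0.005, 0, -0.001, 0, 0, 0, -0.2, 0.004, 0, 0, 0, 0.003, 0, -0.2, 0, 0, 0, 0, 0, 0, -0.2]}}

```text
clock: 3.55
eef_pos: [0.4973, -0.2139, 0.1777]
tool_rot: [0.162, 0.689, -0.161, 0.687]
ft_force: [0.7, 0.0, -1.1]
grip_width: 0.0511
```

```bash
python3 -c "
from h import *
fix([.497,-.2135,.023],-.46)"
```

```text
shift [-0.0003  0.0002 -0.0005] turn [-0.0012 -0.0027  0.0001] grasp at [ 0.497  -0.2137  0.0227] F [ 0.67  0.05 -1.11] t 3.55
```

Request:
{"name": "arm_command", "arguments": {"moves": [0, 0, 0, 0, 0, 0, 1, 0, 0, 0, 0, 0, 0, 1, 0, 0, 0, 0, 0, 0, 1, 0, 0, 0, 0, 0, 0, 1, 0, 0, 0, 0, 0, 0, 1, 0, 0, 0, 0, 0, 0, 1]}}

```text
clock: 4.05
eef_pos: [0.4973, -0.2138, 0.1776]
tool_rot: [0.162, 0.689, -0.161, 0.687]
ft_force: [0.2, -0.4, 0.1]
grip_width: 0.0289
```

```bash
python3 -c "
from h import *
fix([.497,-.2135,.08],-.46)"
```

```text
shift [-0.0574  0.0001 -0.0006] turn [-0.0011 -0.0031  0.0001] grasp at [ 0.4968 -0.2136  0.0226] F [ 0.24 -0.38  0.11] t 4.05
```

Request:
{"name": "arm_command", "arguments": {"moves": [-0.01, 0, 0, 0, 0, 0, 1, -0.03, 0, 0, 0, 0, 0, 1, -0.03, 0, 0, 0, 0, 0, 1, -0.03, 0, 0, 0, 0, 0, 1, -0.03, 0, 0, 0, 0, 0, 1, -0.03, 0, 0, 0, 0, 0, 1, -0.03, 0, 0, 0, 0, 0, 1, -0.03, 0, 0, 0, 0, 0, 1, 0, 0, 0, 0, 0, 0, 1]}}

```text
clock: 4.8
eef_pos: [0.4958, -0.2132, 0.4103]
tool_rot: [0.162, 0.692, -0.161, 0.685]
ft_force: [1.1, -0.4, -0.5]
grip_width: 0.0291
```

```bash
python3 - <<'E'
from h import *
fix([.474,.1905,.26],.38)
plan([.474,.1905,.415],22,14)
im=bot.camera("scene")[:,:,::-1];cv2.imwrite("pics/scene3.png",cv2.resize(im[70:210,200:340],None,fx=4,fy=4,interpolation=2))
E
```

```text
shift [-0.0029  0.3518 -0.1991] turn [-0.841  -0.0096 -0.0037] grasp at [ 0.4943 -0.2126  0.2553] F [ 1.07 -0.42 -0.49] t 4.8
th -26.4153722943825 turn/row -0.060357689651129705
[-0.0003  0.0251 -0.0142]
[-0.0003  0.0259 -0.0127]
[-0.0003  0.0267 -0.0111]
[-0.0003  0.0273 -0.0095]
[-0.0003  0.0278 -0.0078]
[-0.0003  0.0282 -0.0061]
[-0.0003  0.0285 -0.0044]
[-0.0003  0.0288 -0.0027]
[-0.0003  0.0289 -0.0009]
[-0.0003  0.0289  0.0008]
[-0.0003  0.0288  0.0026]
[-0.0003  0.0286  0.0043]
[-0.0003  0.0282  0.006 ]
[-0.0003  0.0278  0.0077]
```

View pics/scene3.png

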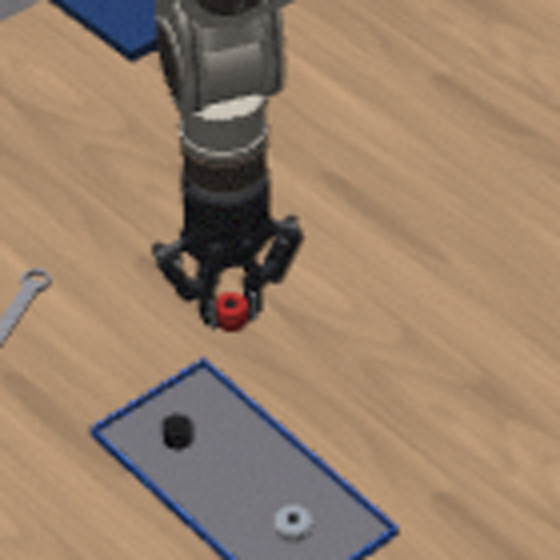

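The cap is held level and the tray's other caps are untouched. I'll carry it over at this yaw, so the scene camera sees between the fingers, and stop short to look.

Request:
{"name": "arm_command", "arguments": {"moves": [0, 0.014, -0.008, 0, -0.01, -0.004, 1, 0, 0.027, -0.0155, 0, 0, 0, 1, 0, 0.027, -0.0155, 0, 0, 0, 1, 0, 0.027, -0.0155, 0, 0, 0, 1, 0, 0.027, -0.0155, 0, 0, 0, 1, 0, 0.027, -0.0155, 0, 0, 0, 1, 0, 0.027, -0.0155, 0, 0, 0, 1, 0, 0.027, -0.0155, 0, 0, 0, 1, 0, 0.027, -0.0155, 0, 0, 0, 1, 0, 0.027, -0.0155, 0, 0, 0, 1, 0, 0.027, -0.0155, 0, 0, 0, 1, 0, 0.027, -0.0155, 0, 0, 0, 1, 0, 0, 0, 0, 0, 0, 1]}}

```text
clock: 5.93
eef_pos: [0.4683, 0.158, 0.3967]
tool_rot: [0.161, 0.695, -0.168, 0.681]
ft_force: [-0.4, -1.0, 0.5]
grip_width: 0.0292
```

```bash
python3 -c "
from h import *
fix([.474,.1905,.255],-.46)"
```

```text
shift [-0.0136  0.0314 -0.0099] turn [-0.0096 -0.0168  0.0145] grasp at [0.465  0.1571 0.2418] F [-0.42 -1.    0.54] t 5.9333
```

Request:
{"name": "arm_command", "arguments": {"moves": [-0.014, 0.003, 0, -0.01, -0.017, 0.0145, 1, 0, 0.014, -0.005, 0, 0, 0, 1, 0, 0.014, -0.005, 0, 0, 0, 1, 0, 0, 0, 0, 0, 0, 1]}}

```text
clock: 6.27
eef_pos: [0.4724, 0.1912, 0.4108]
tool_rot: [0.159, 0.689, -0.16, 0.689]
ft_force: [0.2, 0.2, -0.2]
grip_width: 0.0294
```

```bash
python3 - <<'E'
from h import *
fix([.474,.1905,.255],-.46)
E
```

```text
shift [0.0008 0.0001 0.0018] turn [ 0.0041 -0.0001  0.0019] grasp at [0.4722 0.191  0.2558] F [ 0.24  0.19 -0.19] t 6.2667
```

Request:
{"name": "arm_command", "arguments": {"moves": [0.008, 0, 0.002, 0.004, 0, 0.002, 1, 0, 0, 0, 0, 0, 0, 1, 0, 0, 0, 0, 0, 0, 1]}}

```text
clock: 6.52
eef_pos: [0.4745, 0.1879, 0.4031]
tool_rot: [0.162, 0.688, -0.162, 0.689]
ft_force: [-0.5, 0.3, -0.1]
grip_width: 0.029
```

```bash
python3 - <<'E'
from h import *
fix([.474,.1905,.255],-.46)
im=bot.camera("scene")[:,:,::-1];cv2.imwrite("pics/s4full.png",im);cv2.imwrite("pics/scene4.png",cv2.resize(im[170:250,300:380],None,fx=7,fy=7,interpolation=2))
fix([.474,.1905,.255],-.46)
E
```

```text
shift [-0.0069  0.0021 -0.0016] turn [-0.002   0.0017 -0.0002] grasp at [0.4747 0.1878 0.2481] F [-0.53  0.35 -0.1 ] t 6.5167
shift [-0.0072  0.0023 -0.0016] turn [-0.0022  0.0013  0.0004] grasp at [0.4746 0.1876 0.2478] F [-1.48 -0.21 -1.44] t 6.5667
```

View pics/scene4.png

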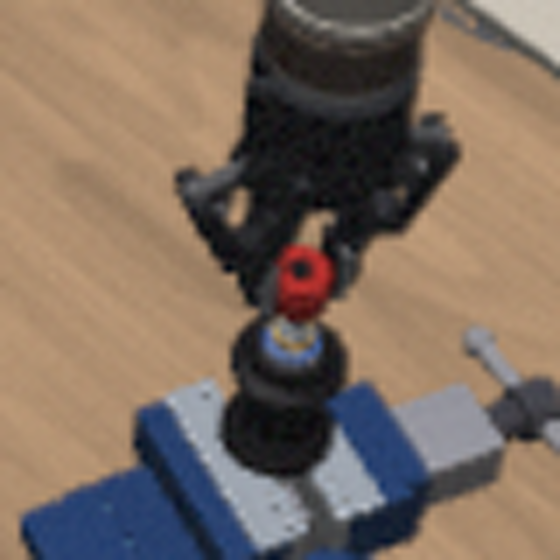

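The cap is in the fingers just above the axle. Its top hole is at crop (301,268), with the seal ellipse at (292,343) below it. I'll zoom in to measure the offset.

```bash
python3 - <<'E'
from h import *
im=cv2.imread("pics/s4full.png")
c=cv2.resize(im[200:230,324:360],None,fx=20,fy=20,interpolation=cv2.INTER_CUBIC)
# overlay predicted outlines with nominal hub xy, cap at grasp point
def circ(x,y,z,r):
    t=np.linspace(0,2*np.pi,60);return np.c_[x+r*np.cos(t),y+r*np.sin(t),z+0*t]
def draw(P,col):
    q=((proj("scene",P)-[324,200]+.5)*20-.5).round().astype(int);cv2.polylines(c,[q],True,col,1)
hx,hy=.474,.1905
draw(circ(hx,hy,.183,.029),(0,255,0));draw(circ(hx,hy,.198,.014),(0,255,0));draw(circ(hx,hy,.213,.005),(0,255,0))
gx,gy,gz=.4747,.1878,.4031-.1736
draw(circ(gx,gy,gz+.022,.0155),(255,255,0));draw(circ(gx,gy,gz,.0155),(255,255,0))
cv2.imwrite("pics/ov4.png",c)
E
```

```text
(no output)
```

View pics/ov4.png

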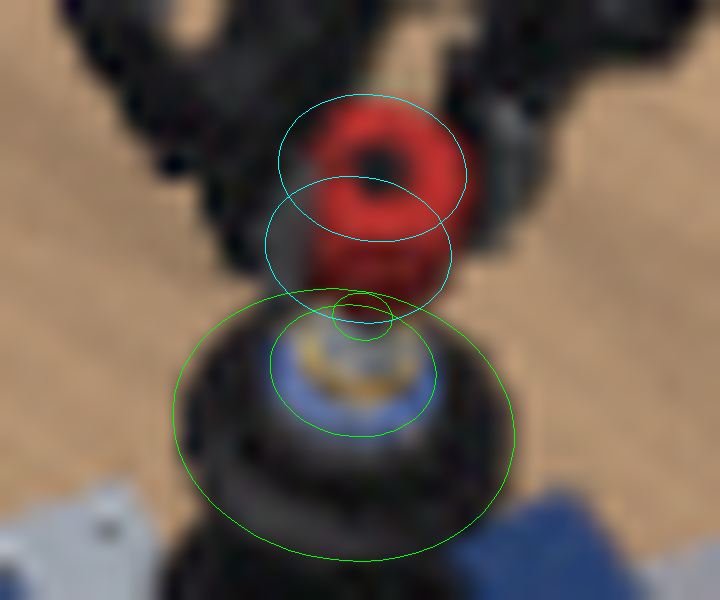

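The overlay fits the hub to within 0.5 mm. The held cap appears about 1.2 mm right of where the encoders put it. Measured in this same camera, the cap needs about +2.4 mm in y, so I'll apply that and look again.

Request:
{"name": "arm_command", "arguments": {"moves": [0, 0.0022, -0.001, 0, 0.0015, 0, 1, 0, 0, 0, 0, 0, 0, 1, 0, 0, 0, 0, 0, 0, 1]}}

```text
clock: 6.82
eef_pos: [0.4746, 0.1884, 0.4028]
tool_rot: [0.163, 0.688, -0.163, 0.688]
ft_force: [-0.5, 0.7, -0.4]
grip_width: 0.0293
```

```bash
cat >> h.py <<'E'
def overlay(name,hub,cap,out,x0=324,y0=195,w=36,h=30):
    im=bot.camera("scene")[:,:,::-1];cv2.imwrite(out.replace(".png","_full.png"),im)
    c=cv2.resize(im[y0:y0+h,x0:x0+w],None,fx=20,fy=20,interpolation=cv2.INTER_CUBIC)
    t=np.linspace(0,2*np.pi,60)
    def draw(x,y,z,r,col):
        q=((proj("scene",np.c_[x+r*np.cos(t),y+r*np.sin(t),z+0*t])-[x0,y0]+.5)*20-.5).round().astype(int);cv2.polylines(c,[q],True,col,1)
    for z,r in((.183,.029),(.198,.014)):draw(*hub,z,r,(0,255,0))
    for z,r in((cap[2]+.022,.0155),(cap[2]+.022,.0035),(cap[2],.0155)):draw(*cap[:2],z,r,(255,255,0))
    cv2.imwrite(out,c)
E
python3 - <<'E'
from h import *
fix([.474,.1905,.24],-.46)
M=R.from_quat(bot.get_obs()['tool_rot']).as_matrix();g=bot.get_obs()['eef_pos']+M[:,0]*.1736
overlay("scene",(.474,.191),(g[0]-.0008,g[1]+.0008,g[2]),"pics/ov5.png");print(g)
E
```

```text
shift [ 0.0078  0.0017 -0.0015] turn [-0.0053 -0.0006  0.0011] grasp at [0.4744 0.1883 0.2478] F [-0.53  0.66 -0.39] t 6.8167
[0.4743938  0.18825336 0.22917435]
```

View pics/ov5.png

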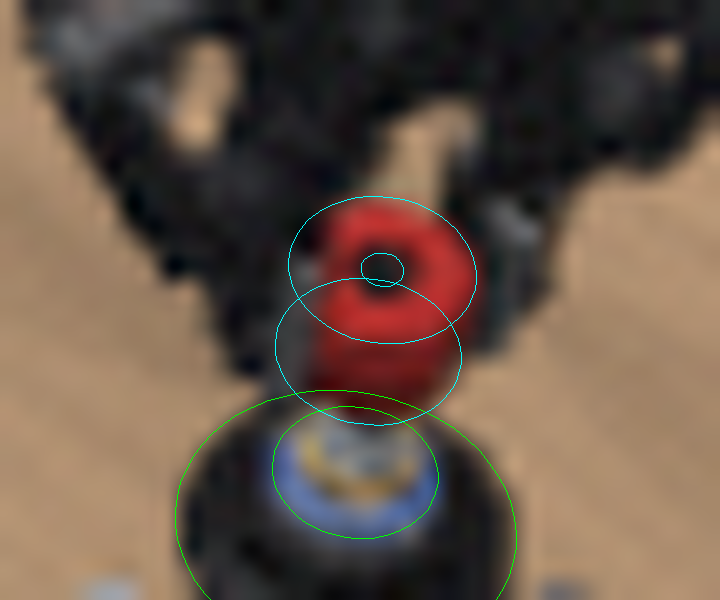

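The overlay now matches both cap and hub. The last move under-reached, leaving about 2 mm to go in y, so I'll repeat it while going down.

Request:
{"name": "arm_command", "arguments": {"moves": [0.002, 0.003, -0.001, -0.005, 0, 0, 1, 0, 0, 0, 0, 0, 0, 1, 0, 0, 0, 0, 0, 0, 1]}}

```text
clock: 7.12
eef_pos: [0.4751, 0.1917, 0.4008]
tool_rot: [0.161, 0.689, -0.161, 0.688]
ft_force: [-0.5, 0.5, 0.4]
grip_width: 0.0295
```

```bash
python3 - <<'E'
from h import *
fix([.4747,.1902,.24],-.46)
E
```

```text
shift [ 0.0058 -0.0015  0.0003] turn [-0.     -0.0003  0.0007] grasp at [0.475  0.1916 0.2458] F [-0.48  0.45  0.44] t 7.1167
```

Request:
{"name": "arm_command", "arguments": {"moves": [0.005, -0.001, 0, 0, 0, 0, 1, 0.004, 0, 0, 0, 0, 0, 1, 0, 0, 0, 0, 0, 0, 1]}}

```text
clock: 7.37
eef_pos: [0.4746, 0.191, 0.3909]
tool_rot: [0.161, 0.689, -0.161, 0.688]
ft_force: [0.7, -0.1, -0.7]
grip_width: 0.0295
```

```bash
python3 - <<'E'
from h import *
fix([.4747,.1902,.23],-.46)
M=R.from_quat(bot.get_obs()['tool_rot']).as_matrix();g=bot.get_obs()['eef_pos']+M[:,0]*.1736
overlay("scene",(.474,.191),(g[0]-.0008,g[1]+.0008,g[2]),"pics/ov6.png");print(g)
E
```

```text
shift [ 0.0059 -0.0007  0.0004] turn [ 0.0007 -0.0001  0.0006] grasp at [0.4746 0.191  0.2359] F [ 0.66 -0.13 -0.71] t 7.3667
[0.47455825 0.1909448  0.21734567]
```

View pics/ov6.png

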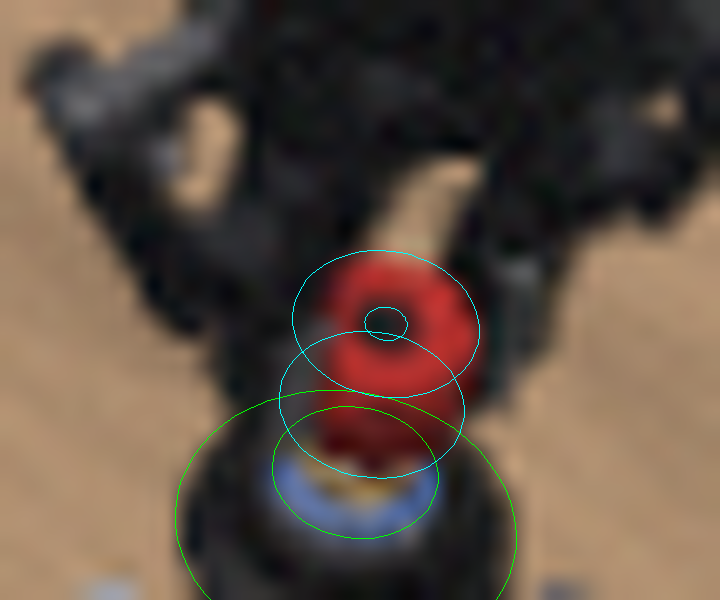

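The mouth is now just above the axle tip. The cap is about 0.8 mm to the right, so I'll trim that and lower over the tip while watching the force.

Request:
{"name": "arm_command", "arguments": {"moves": [0.004, -0.0008, 0.0004, 0, 0, 0, 1, 0.002, 0, 0, 0, 0, 0, 1, 0, 0, 0, 0, 0, 0, 1]}}

```text
clock: 7.67
eef_pos: [0.4746, 0.19, 0.3845]
tool_rot: [0.161, 0.689, -0.161, 0.688]
ft_force: [-0.2, 0.2, -0.3]
grip_width: 0.0294
```

```bash
python3 - <<'E'
from h import *
fix([.4747,.1902,.2224],-.46)
E
```

```text
shift [0.0071 0.0002 0.    ] turn [ 0.0007 -0.0002  0.0007] grasp at [0.4745 0.19   0.2295] F [-0.21  0.21 -0.34] t 7.6667
```

Request:
{"name": "arm_command", "arguments": {"moves": [0.002, 0, 0, 0, 0, 0, 1, 0, 0, 0, 0, 0, 0, 1]}}

```text
clock: 7.83
eef_pos: [0.4745, 0.19, 0.3821]
tool_rot: [0.161, 0.689, -0.161, 0.688]
ft_force: [-0.4, -0.0, -0.0]
grip_width: 0.0293
```

Request:
{"name": "arm_command", "arguments": {"moves": [0.002, 0, 0, 0, 0, 0, 1, 0, 0, 0, 0, 0, 0, 1]}}

```text
clock: 8.0
eef_pos: [0.4746, 0.19, 0.38]
tool_rot: [0.161, 0.689, -0.161, 0.688]
ft_force: [0.1, -0.5, -0.8]
grip_width: 0.0292
```

Request:
{"name": "arm_command", "arguments": {"moves": [0.002, 0, 0, 0, 0, 0, 1, 0, 0, 0, 0, 0, 0, 1]}}

```text
clock: 8.17
eef_pos: [0.4747, 0.1902, 0.3787]
tool_rot: [0.161, 0.688, -0.161, 0.689]
ft_force: [-1.4, 0.1, 2.6]
grip_width: 0.0292
```

```bash
python3 - <<'E'
from h import *
fix([.4747,.1902,.2224],-.46)
M=R.from_quat(bot.get_obs()['tool_rot']).as_matrix();g=bot.get_obs()['eef_pos']+M[:,0]*.1736
overlay("scene",(.474,.191),(g[0]-.0008,g[1]+.0008,g[2]),"pics/ov7.png");print(g)
E
```

```text
shift [ 0.0013  0.     -0.    ] turn [ 0.0007  0.0003 -0.0008] grasp at [0.4748 0.1902 0.2237] F [-1.43  0.09  2.55] t 8.1667
[0.47481766 0.19025636 0.20506539]
```

View pics/ov7.png

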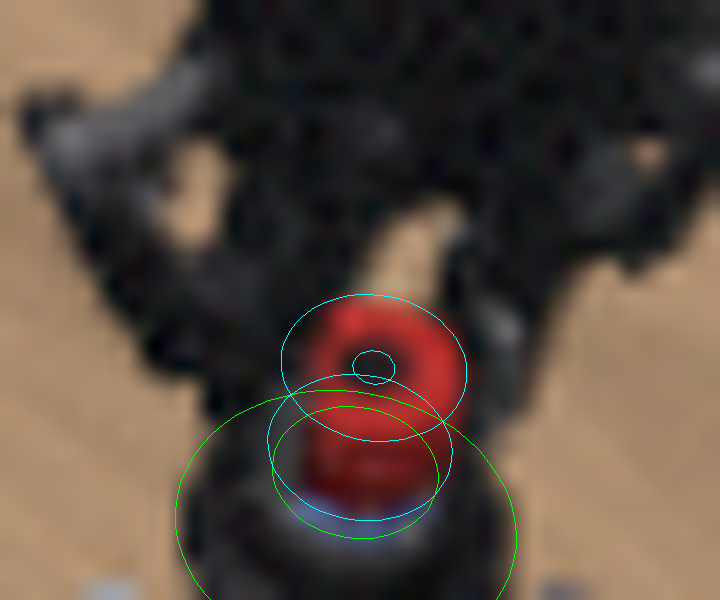

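The cap sits over the axle on the ring. Contact came exactly at the predicted height (underside 205 mm), with no meaningful side load. Now I press.

Request:
{"name": "arm_command", "arguments": {"moves": [0.002, 0, 0, 0, 0, 0, 1, 0.001, 0, 0, 0, 0, 0, 1]}}

```text
clock: 8.38
eef_pos: [0.4746, 0.1902, 0.3776]
tool_rot: [0.162, 0.688, -0.16, 0.689]
ft_force: [-1.8, -0.8, 4.8]
grip_width: 0.0293
```

```bash
python3 - <<'E'
from h import *
fix([.4747,.1902,.2224],-.46)
E
```

```text
shift [0.0002 0.0001 0.0001] turn [ 0.0008  0.0019 -0.0025] grasp at [0.475  0.1904 0.2226] F [-1.84 -0.75  4.76] t 8.3833
```

Request:
{"name": "arm_command", "arguments": {"moves": [0.003, 0, 0, 0, 0.002, -0.002, 1, 0.003, 0, 0, 0, 0, 0, 1]}}

```text
clock: 8.55
eef_pos: [0.4745, 0.1901, 0.3734]
tool_rot: [0.162, 0.688, -0.16, 0.689]
ft_force: [-0.3, -0.2, -3.2]
grip_width: 0.0292
```

```bash
python3 - <<'E'
from h import *
fix([.4747,.1902,.2166],-.46)
E
```

```text
shift [0.0018 0.0001 0.0001] turn [ 0.0008  0.0018 -0.0023] grasp at [0.4749 0.1903 0.2184] F [-0.34 -0.15 -3.2 ] t 8.55
```

It clicked: the force reversed to -3.2 N, so the ring is now drawing the cap down with 1.8 mm to go. I keep pressing.

Request:
{"name": "arm_command", "arguments": {"moves": [0.002, 0, 0, 0, 0, 0, 1, 0.001, 0, 0, 0, 0, 0, 1]}}

```text
clock: 8.72
eef_pos: [0.4742, 0.1901, 0.3714]
tool_rot: [0.162, 0.688, -0.16, 0.69]
ft_force: [-3.9, -1.8, 13.5]
grip_width: 0.0293
```

```bash
python3 - <<'E'
from h import *
fix([.4747,.1902,.2166],-.46)
E
```

```text
shift [-0.0001  0.0003  0.0004] turn [ 0.0009  0.0023 -0.0031] grasp at [0.4748 0.1903 0.2164] F [-3.95 -1.81 13.51] t 8.7167
```

It has bottomed at TCP 371.4 mm (predicted 371.6) with the force rising to 13.5 N. Now I settle it at about 10 N.

Request:
{"name": "arm_command", "arguments": {"moves": [0.0005, 0.0002, 0.0004, 0, 0.001, -0.001, 1, 0.0005, 0, 0, 0, 0, 0, 1, 0.0005, 0, 0, 0, 0, 0, 1]}}

```text
clock: 8.97
eef_pos: [0.4743, 0.19, 0.3715]
tool_rot: [0.162, 0.688, -0.16, 0.69]
ft_force: [-1.5, -0.7, 5.8]
grip_width: 0.0294
```

Request:
{"name": "arm_command", "arguments": {"moves": [0.0008, 0, 0, 0, 0, 0, 1, 0.0008, 0, 0, 0, 0, 0, 1, 0.0008, 0, 0, 0, 0, 0, 1, 0.0008, 0, 0, 0, 0, 0, 1]}}

```text
clock: 9.3
eef_pos: [0.4738, 0.1898, 0.3715]
tool_rot: [0.162, 0.687, -0.159, 0.69]
ft_force: [-2.4, 0.1, 7.9]
grip_width: 0.0289
```

```bash
python3 - <<'E'
from h import *
for i in range(5):
    fix([.4747,.1902,.2166],-.46)
    M=R.from_quat(bot.get_obs()['tool_rot']).as_matrix();g=bot.get_obs()['eef_pos']+M[:,0]*.1736
    if i<4: overlay("scene",(.474,.191),(g[0]-.0008,g[1]+.0008,g[2]),"pics/ov8.png")
cv2.imwrite("pics/top8.png",bot.camera("top")[:,:,::-1])
E
```

```text
shift [-0.0001  0.0007  0.0006] turn [ 0.0011  0.0042 -0.0059] grasp at [0.4748 0.1903 0.2165] F [-2.37  0.12  7.88] t 9.3
shift [-0.0001  0.0008  0.0006] turn [ 0.0011  0.0043 -0.0059] grasp at [0.4748 0.1903 0.2165] F [-2.5  -1.46  7.71] t 9.35
shift [-0.0001  0.0008  0.0006] turn [ 0.001   0.0043 -0.0059] grasp at [0.4748 0.1903 0.2165] F [-2.05 -0.83  8.35] t 9.4
shift [-0.0001  0.0007  0.0006] turn [ 0.0011  0.0043 -0.0059] grasp at [0.4748 0.1903 0.2165] F [-2.85 -2.3   8.17] t 9.45
shift [-0.      0.0008  0.0006] turn [ 0.001   0.0043 -0.0059] grasp at [0.4748 0.1903 0.2166] F [-2.94 -1.78  7.3 ] t 9.5
```

View pics/ov8.png

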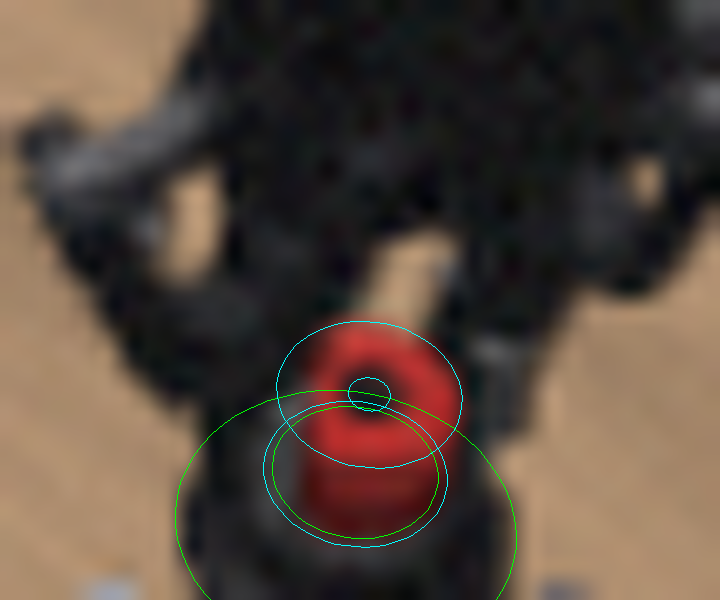

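View pics/ov8_full.png

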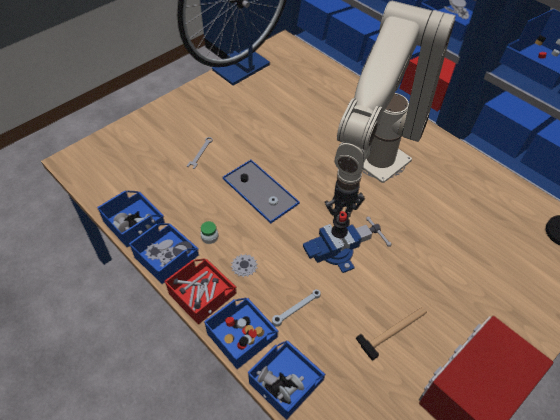

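The cap is home, with the seal fully hidden and the other parts in place. The push holds at about 8 N, so I'll straighten the 0.4° lean and bring it to 10 N.

Request:
{"name": "arm_command", "arguments": {"moves": [0.001, 0.0008, 0.0006, 0, 0.004, -0.006, 1, 0.001, 0, 0, 0, 0, 0, 1]}}

```text
clock: 9.72
eef_pos: [0.4746, 0.1903, 0.3715]
tool_rot: [0.161, 0.688, -0.16, 0.689]
ft_force: [-3.9, -1.9, 9.5]
grip_width: 0.0291
```

```bash
python3 - <<'E'
from h import *
fix([.4747,.1902,.2166],-.46)
for i in range(4):
    bot.camera("scene");fix([.4747,.1902,.2166],-.46)
E
```

```text
shift [-0.0001 -0.      0.0001] turn [ 0.0011  0.0016 -0.0017] grasp at [0.4749 0.1904 0.2165] F [-3.92 -1.92  9.46] t 9.7167
shift [-0.0001  0.      0.0001] turn [ 0.0011  0.0018 -0.0019] grasp at [0.4749 0.1904 0.2165] F [-2.62 -0.5   9.18] t 9.7667
shift [-0.0001  0.0001  0.0001] turn [ 0.0011  0.0018 -0.0019] grasp at [0.4749 0.1903 0.2165] F [-2.91 -1.7   8.01] t 9.8167
shift [-0.0001  0.      0.0001] turn [ 0.0011  0.0019 -0.002 ] grasp at [0.4749 0.1904 0.2165] F [-2.88 -1.86  8.54] t 9.8667
shift [-0.0001  0.0001  0.0001] turn [ 0.0011  0.0019 -0.002 ] grasp at [0.4749 0.1904 0.2165] F [-1.91 -1.05  8.  ] t 9.9167
```

Request:
{"name": "arm_command", "arguments": {"moves": [0.0012, 0, 0, 0, 0.002, -0.002, 1, 0.0012, 0, 0, 0, 0, 0, 1]}}

```text
clock: 10.08
eef_pos: [0.4745, 0.1902, 0.3715]
tool_rot: [0.161, 0.688, -0.16, 0.689]
ft_force: [-3.8, -1.5, 10.7]
grip_width: 0.0292
```

```bash
python3 - <<'E'
from h import *
fix([.4747,.1902,.2166],-.46)
for i in range(6):
    bot.camera("scene");fix([.4747,.1902,.2166],-.46)
E
```

```text
shift [-0.0001  0.0001  0.0002] turn [ 0.001   0.0019 -0.0023] grasp at [0.4749 0.1904 0.2165] F [-3.79 -1.54 10.73] t 10.0833
shift [-0.0001  0.0001  0.0002] turn [ 0.001   0.0021 -0.0024] grasp at [0.4749 0.1904 0.2165] F [-2.87 -0.99  8.64] t 10.1333
shift [-0.0001  0.0001  0.0002] turn [ 0.0011  0.002  -0.0024] grasp at [0.4749 0.1904 0.2165] F [-3.43 -1.43  9.31] t 10.1833
shift [-0.0001  0.0001  0.0002] turn [ 0.001   0.0021 -0.0024] grasp at [0.4749 0.1904 0.2165] F [-3.34 -1.62  9.73] t 10.2333
shift [-0.0001  0.0001  0.0002] turn [ 0.0011  0.002  -0.0024] grasp at [0.4749 0.1903 0.2165] F [-3.58 -0.51  9.21] t 10.2833
shift [-0.0001  0.0001  0.0002] turn [ 0.001   0.002  -0.0024] grasp at [0.4749 0.1904 0.2165] F [-3.9  -0.41  9.01] t 10.3333
shift [-0.0001  0.0001  0.0002] turn [ 0.0011  0.0021 -0.0024] grasp at [0.475  0.1904 0.2165] F [-2.95 -1.13  8.92] t 10.3833
```

View pics/top8.png

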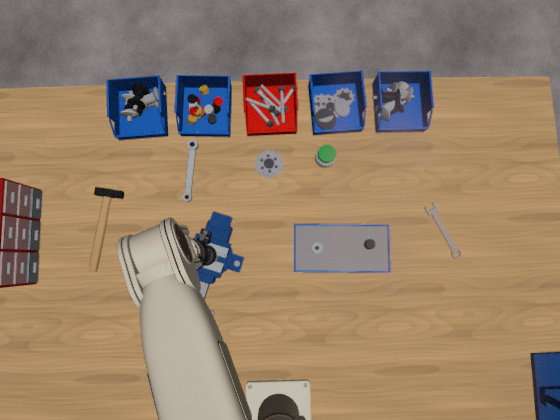

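The top view shows every other part where it was: silver cap at (317,248), black at (370,244), and the tools unchanged. The push is steady at about 9.2 N, so I'm handing in.

```bash
python3 - <<'E'
from workcell import bot
print(bot.job_done());o=bot.get_obs();print(o["clock"],o["ft_force"],o["eef_pos"],o["grip_width"])
E
```

```text
the job is handed in; nothing more can be done
None
the job is handed in; nothing more can be done
```

The red end cap is on the hub, clicked over the retaining ring and home against the bearing. I handed the job in at about 10.4 s with the arm still gripping it and pressing down.

- **Press:** The cap met the ring with its underside at 205 mm. I felt the click when the force went from +4.8 N to -3.2 N. It bottomed hard at TCP 371.4 mm, against 371.6 mm predicted.
- **Final push:** It read 8.6 to 9.7 N over the last 0.3 s, a little under the 10 N asked. The side force was about 3.5 N, and the highest reading at any check while pressing was 13.5 N.
- **Other parts:** The final pictures show the blue seal covered by the cap, and the other caps and tools where they lay.
- **Disagreements:** The scene camera placed the held cap about 1.2 mm from the encoder position. I aligned cap to hub in that one camera's view, and the side forces at entry were negligible. My first scene-view reading of the axle tip was off by about 7 mm, so I set it aside and used the seal instead. After handing in, no further state could be read.

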